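Load the battery charger and start it

ROBOT

A 7-joint arm with a two-finger parallel gripper is mounted at the origin on the work surface. World frame = base frame: x ahead of the robot, y to its left, z up, the work surface at z = 0. Lengths are in m, angles in rad, forces in N, time in s.
With the tool pointing down it reaches from about 0.4 to 0.875 m from the base axis. Payload 19.3 kg.
Tool frame: the origin (TCP) lies on the front face of the gripper's body, between the roots of the fingers; the fingertips stand 73 mm ahead of it and the grasp point (between the pads) lies 54 mm ahead of it; z points along the fingers, y is the line along which they close (so a half turn about z gives the same grasp; the last joint's range is limited). The gripper opens to 85 mm and grips with 20 to 120 N. Pads are 22 mm wide; open, the fingers measure 114 mm over their backs; the gripper's body (76 mm by 85 mm) begins 54 mm behind the grasp point. The pads swing forward as they close: fully open they stand 13 mm farther back than shut.
Start: joints at [-1.312, 0.521, -0.036, 1.599, 0.021, 1.021, -0.113], TCP at [0.202, 0.592, 0.304] pointing down, gripper open.
Joint ranges: [-2.91, 2.91], [-0.3, 2.13], [-1.5, 1.42], [0.17, 2.43], [-1.26, 4.41], [0.16, 1.93], [-2.52, 2.52]. Speed limits (rad/s): [1.89, 1.89, 2.39, 2.39, 3.01, 3.01, 3.01].

INTERFACE

Orientations are given as a rotation vector (axis times angle).
In Python, from bench import bot gives the robot as it stands. The module is installed in compiled form; this text tells all that it offers. Calls block until the motion is done:
- bot.reach(position, orientation): joint-space move of the TCP to a pose.
- bot.servo_line(position, rot=None, vel=0.15, guard=None): straight line of the TCP; rot=None keeps the orientation; vel is the mean speed in m/s. With guard (N) it stops when the force on the tool has changed by that much, and returns True; else False.
- bot.move_j(angles): joint-space move.
- bot.gripper_to(opening, f_grip=None): finger opening in m; f_grip is the grip in N (None keeps the last); returns when the fingers have stopped.
- bot.pause(seconds).
- bot.ik(position, orientation): joint angles nearest the present ones, or None.
- bot.grab_frame(name): name is "side" or "top"; returns a dict with "image" (400x640x3 uint8, blue, green, red), "fx", "fy", "cx", "cy" (pixels), "xyz" and "rotation" of the camera in the world. Camera axes: x right, y up, looking along -z (the intrinsics and any distortion apply to the point x, -y, -z); pixel columns grow to the right and rows downward; lengths in m; the calibration is good to about 2 mm. A picture is of the moment at which its call begins. There is no depth.
A pose or a line that the arm cannot do raises bot.MotionError and nothing moves.
- bot.sign_off(): hands the job in; it is judged then, once.
Trained networks look in a picture, given as the dict that the camera call returned (one of the last four; its "shot" number tells which), for a name from the list of things; names that differ only in an ending like _2 or _b are one class to them, and where a whole thing is asked for, a point or a joint stands for the part that bears it (a point fixed in the world has none). Each returns a list of dicts, best first, with "confidence" (0 to 1); they miss things now and then, are a little off and sometimes report something else, mostly with a low value. They report only what shows in the picture. A call takes as long as a camera call. They do not tell look-alikes from the thing itself.
- bot.spot_in(picture, thing): "at" ([column, row] in pixels, amid what is visible of it).
- bot.tip_of(picture, thing): "at" ([column, row] in pixels: a listed point, or the origin of a listed thing).
Readings, each from a call of its own:
- bot.read_time_s(): time.
- bot.read_q(): joint angles.
- bot.read_qd(): joint speeds.
- bot.read_joint_efforts(): joint torques, N m.
- bot.read_ee_pos(): TCP position.
- bot.read_ee_rot(): TCP orientation.
- bot.read_contact_force(): force on the tool from outside, world axes, zero at the start.
- bot.read_moment(): the same for the moment, N m.
- bot.read_grip_width(): finger opening in m.
- bot.read_gripper_force(): force on a finger pad.
Only numpy, scipy, OpenCV 4.12 (cv2) and the standard library are available. Lean on these libraries where they do the work, as an engineer would, in place of code of your own. Each camera call takes 0.05 s, during which the arm holds its last target. There are 200 camera calls.

TASK

Put the two cordless-tool battery packs upright into the two empty bays of the charger, one in each, right down on the bay floors. Then, with both packs home, press the blue, the yellow and the green button, in that order, each fully down and one at a time, letting each spring back up before the next. Leave the packs in their bays and do not disturb the other things on the bench.

Things in the scene. Friction and masses are not known exactly. Their poses are not given: they have to be found in the camera images.
- charger: Two-bay battery charger, fixed, 210 (x) by 250 (y) mm, top 45 mm high; origin at the centre of its underside, x away from the robot (yaw up to 0.25 rad), y left. White key panel on the robot's side (x -105 to -25 mm) with three buttons in a row at x -65, y -75, 0, 75 mm; colours in any order. Behind it two open grey bays, each 114 (x) by 64 (y) by 33 mm deep, centred at x 40, y +57.5 and -57.5 mm.
- bay_left (a point): Centre of the floor of the charger's left (+y) bay, 33 mm below the charger's top; axes as the charger's.
- bay_right (a point): Centre of the floor of the charger's right (-y) bay, 33 mm below the charger's top; axes as the charger's.
- pack_1: Loose battery pack, upright on the bench: black box with red band and red stripe on top, grey end latches; 100 (x) by 50 (y) by 70 mm tall, 0.25 to 0.5 kg; origin at the centre of its underside. Fits a bay with its x along the charger's x, either way round, 7 mm play on each side; home, it stands 37 mm proud. Either pack may go in either bay; one starts on each side of the charger.
- pack_2: Loose battery pack, upright on the bench: black box with red band and red stripe on top, grey end latches; 100 (x) by 50 (y) by 70 mm tall, 0.25 to 0.5 kg; origin at the centre of its underside. Fits a bay with its x along the charger's x, either way round, 7 mm play on each side; home, it stands 37 mm proud. Either pack may go in either bay; one starts on each side of the charger.
- blue_top (a point): Centre of the top face of the blue button (round cap 36 mm across in a black collar 52 mm across and 12 mm high); 20 mm above the charger's top when up, it moves down as it is pressed.
- blue (a joint): Travel of the blue button in m: 0 up, 0.008 fully down. Pressed straight down; it springs back when let go; it starts to move at about 1.2 N and is fully down at about 4 N.
- yellow_top (a point): Centre of the top face of the yellow button (round cap 36 mm across in a black collar 52 mm across and 12 mm high); 20 mm above the charger's top when up, it moves down as it is pressed.
- yellow (a joint): Travel of the yellow button in m: 0 up, 0.008 fully down. Pressed straight down; it springs back when let go; it starts to move at about 1.2 N and is fully down at about 4 N.
- green_top (a point): Centre of the top face of the green button (round cap 36 mm across in a black collar 52 mm across and 12 mm high); 20 mm above the charger's top when up, it moves down as it is pressed.
- green (a joint): Travel of the green button in m: 0 up, 0.008 fully down. Pressed straight down; it springs back when let go; it starts to move at about 1.2 N and is fully down at about 4 N.
- sanding_block: Loose dark rubber sanding block, 120 by 60 by 25 mm; origin at the centre of its underside. Bystander.
- tape_roll: Loose roll of orange tape lying flat, 100 mm across, 25 mm high; origin at the centre of its underside. Bystander.
- clip_tub: Loose open white tub, 110 mm across, 90 mm high; origin at the centre of its underside. Bystander.
Things that resemble listed ones, but are neither listed nor needed, are in the scene too. Leave any brown or purple look-alike of the pack_1 alone.

How it is judged:
By the outcome, as a careful person would: the job done as asked, in the order asked, and still so for the second after the job is handed in, with the robot touching nothing.
It also fails if it takes over 58 s, if anything falls off the work surface, if the arm or the gripper's body presses on something with over 40 N, if the wrist force passes 120 N, or if a joint passes its speed limit or range.

## Working session

There is one attempt and no reset: what is moved stays moved. The work goes in short steps, each a Python script; the robot and the scene stay as the last script left them, time stands still between calls to the robot, and variables do not carry over. Pictures are saved under pics/ and viewed, at most 10 in all, crops included, and the job is handed in when it is done.

```bash
mkdir -p pics; python3 - <<'E'
from bench import bot
import cv2,numpy as np,pickle
d={}
for n in("top","side"):
    f=bot.grab_frame(n); d[n]=f
    cv2.imwrite(f"pics/{n}0.png",f["image"])
    print(n,{k:(v if np.isscalar(v) else np.round(np.array(v),4).tolist()) for k,v in f.items() if k!="image"})
    for t in("charger","pack_1","blue_top","yellow_top","green_top","bay_left","bay_right"):
        print(t,[(np.round(r["at"]).tolist(),round(r["confidence"],2)) for r in bot.tip_of(f,t)])
pickle.dump(d,open("f0.pkl","wb"))
print(bot.read_time_s(),bot.read_ee_rot())
E
```

```text
top {'fx': 379.6652755416997, 'fy': 379.6652755416997, 'cx': 317.47365116223324, 'cy': 203.80506681214746, 'xyz': [0.3062, 0.1044, 1.1597], 'rotation': [0.126, -0.1466, -1.5861], 'shot': 1}
charger [([332.0, 198.0], 0.79), ([221.0, 276.0], 0.72)]
pack_1 [([188.0, 159.0], 0.86), ([234.0, 206.0], 0.82), ([268.0, 264.0], 0.81), ([464.0, 194.0], 0.72), ([173.0, 254.0], 0.57)]
blue_top [([332.0, 217.0], 0.62)]
yellow_top [([358.0, 216.0], 0.56)]
green_top [([305.0, 216.0], 0.61), ([348.0, 188.0], 0.26)]
bay_left [([311.0, 187.0], 0.63)]
bay_right [([347.0, 183.0], 0.79)]
side {'fx': 400.84304520351805, 'fy': 400.84304520351805, 'cx': 317.7114579906196, 'cy': 198.01959978052938, 'xyz': [0.4054, -0.7644, 0.7399], 'rotation': [0.9078, -0.0619, -0.1005], 'shot': 2}
charger [([328.0, 228.0], 0.56)]
pack_1 [([308.0, 167.0], 0.83), ([253.0, 188.0], 0.69), ([357.0, 375.0], 0.62), ([267.0, 142.0], 0.59), ([350.0, 145.0], 0.55)]
blue_top [([303.0, 210.0], 0.66)]
yellow_top [([302.0, 234.0], 0.56), ([302.0, 211.0], 0.42)]
green_top [([300.0, 193.0], 0.43), ([416.0, 332.0], 0.23)]
bay_left [([337.0, 212.0], 0.82), ([248.0, 165.0], 0.73)]
bay_right [([345.0, 240.0], 0.72)]
0.8 [5.14265916e-01 3.09918559e+00 2.04986862e-05]
```

View pics/top0.png

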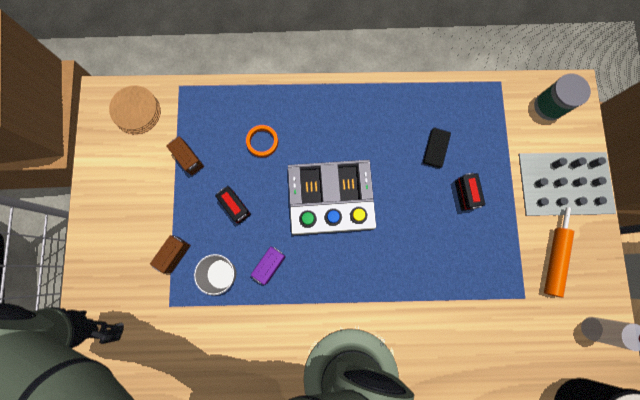

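View pics/side0.png

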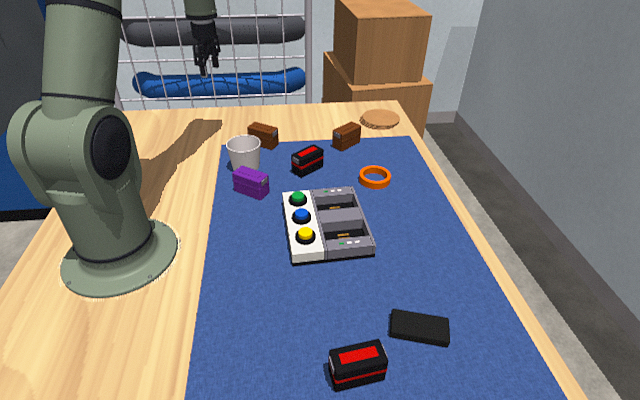

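Top picture: pack-like things are at (234,206) black/red, (469,192) black/red, (186,157) brown, (171,254) brown and (268,265) purple. By the description I choose the two black/red ones. The charger is at (332,198), with buttons green (308,218), blue (333,216) and yellow (359,215). The side picture agrees: packs at (308,160) and (358,365).

```bash
cat > vis.py <<'E'
import numpy as np, cv2
from scipy.spatial.transform import Rotation as R
def back(f,uv,z):
    uv=np.atleast_2d(uv).astype(float)
    d=np.c_[(uv[:,0]-f["cx"])/f["fx"],-(uv[:,1]-f["cy"])/f["fy"],-np.ones(len(uv))]
    d=R.from_rotvec(f["rotation"]).apply(d); o=np.array(f["xyz"])
    return (o+d*((z-o[2])/d[:,2])[:,None])[:,:2]
HUE={"red":[(0,8),(172,180)],"blue":[(105,125)],"green":[(45,85)],"yellow":[(22,35)]}
def blobs(f,col,lo=(150,70),amin=25):
    h=cv2.cvtColor(f["image"],cv2.COLOR_BGR2HSV)
    m=sum(cv2.inRange(h,(a,lo[0],lo[1]),(b,255,255)) for a,b in HUE[col])
    n,l,s,c=cv2.connectedComponentsWithStats(m)
    return [(c[i],s[i,4],l==i) for i in range(1,n) if s[i,4]>=amin]
def rect(f,mask,z):
    p=back(f,np.argwhere(mask)[:,::-1],z)
    c=p.mean(0); w,v=np.linalg.eigh(np.cov((p-c).T)); a=v[:,1]
    return c,(np.arctan2(a[1],a[0])+np.pi/2)%np.pi-np.pi/2,np.sqrt(12*w[::-1])
E
python3 - <<'E'
from vis import *; import pickle
d=pickle.load(open("f0.pkl","rb"))
for n,f in d.items():
    for c,z in(("red",.07),("green",.065),("yellow",.065),("blue",.065)):
        for b in blobs(f,c,(200,60) if c=="red" else (190,100)):
            q,y,s=rect(f,b[2],z)
            if b[1]<2000: print(n,c,np.round(b[0]),b[1],np.round(q,4),round(y,3),np.round(s,3))
im=d["top"]["image"]; s=d["side"]["image"]
g=lambda i,u,v:cv2.resize(i[v-30:v+30,u-40:u+40],None,fx=5,fy=5,interpolation=cv2.INTER_NEAREST)
cv2.imwrite("pics/crop.png",np.vstack([np.hstack([g(im,234,206),g(im,469,192)]),np.hstack([g(s,308,160),g(s,358,365)])]))
E
```

```text
top red [474. 190.] 146 [ 0.5299 -0.3735] 0.14 [0.069 0.019]
top red [231. 203.] 162 [0.5046 0.3408] 0.639 [0.069 0.02 ]
top yellow [359. 214.] 119 [ 0.4638 -0.031 ] -0.917 [0.031 0.031]
top blue [332. 216.] 57 [0.4597 0.0478] 0.466 [0.037 0.027]
side red [307. 151.] 83 [0.5038 0.3372] 0.651 [0.071 0.023]
side red [307. 163.] 86 [0.4979 0.2664] 0.464 [0.11  0.035]
side red [358. 355.] 417 [ 0.5307 -0.3767] 0.138 [0.07  0.021]
side red [359. 376.] 165 [ 0.524  -0.4171] 0.117 [0.099 0.007]
side green [298. 196.] 82 [0.4567 0.1118] 1.569 [0.036 0.028]
side yellow [305. 233.] 148 [ 0.4637 -0.04  ] 1.453 [0.04  0.032]
side blue [295.  76.] 164 [0.5106 0.9994] 1.369 [0.167 0.078]
side blue [273.  80.] 182 [0.4121 0.9568] 1.462 [0.161 0.098]
side blue [250.  82.] 182 [0.3104 0.9471] 1.559 [0.16  0.099]
side blue [201.  84.] 176 [0.1035 0.9328] -1.284 [0.161 0.094]
side blue [225.  79.] 76 [0.2031 0.987 ] -0.344 [0.113 0.054]
side blue [151.  83.] 88 [-0.1091  0.9607] 1.234 [0.1   0.074]
side blue [170.  86.] 91 [-0.0226  0.9245] -1.261 [0.162 0.047]
side blue [183.  85.] 64 [0.0281 0.9343] -1.27 [0.143 0.036]
side blue [225.  87.] 115 [0.2056 0.9001] -0.791 [0.115 0.073]
side blue [159.  90.] 37 [-0.0604  0.8887] -1.323 [0.078 0.032]
side blue [ 15. 181.] 570 [-0.3455  0.2689] -0.987 [0.465 0.05 ]
side blue [  3. 190.] 63 [-0.3527  0.218 ] -1.133 [0.093 0.018]
side blue [  6. 204.] 50 [-0.3169  0.1538] -0.983 [0.045 0.027]
side blue [301. 214.] 117 [0.4603 0.0344] 1.515 [0.039 0.031]
```

View pics/crop.png

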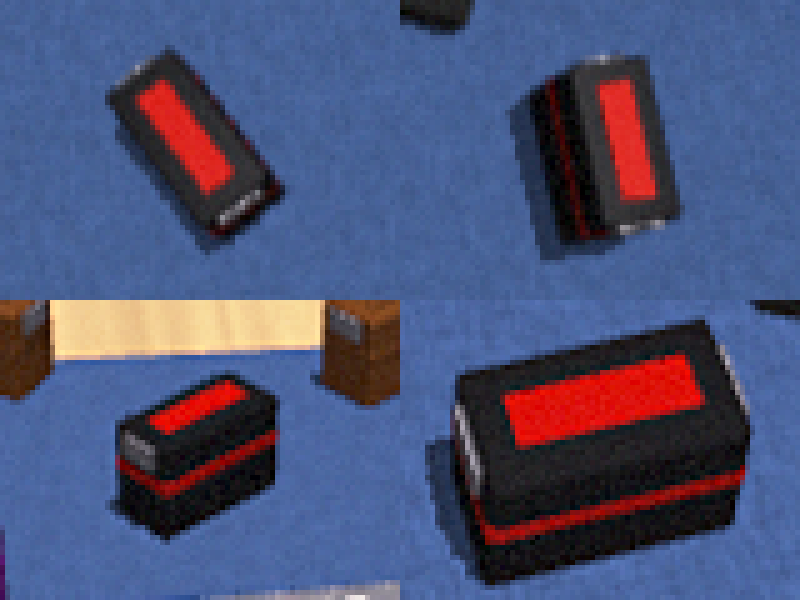

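The crop confirms two black packs, each with a red stripe and band and grey latches. Next I refine the charger pose.

```bash
python3 - <<'E'
from vis import *; import pickle
d=pickle.load(open("f0.pkl","rb"))
# rectified views: resample top and side at z=.065 and z=.045, 1 mm/px around the charger
def rectify(f,z,x0=.40,x1=.64,y0=-.10,y1=.18):
    X,Y=np.meshgrid(np.arange(x0,x1,.001),np.arange(y0,y1,.001),indexing="ij")
    p=np.stack([X,Y,np.full_like(X,z)],-1)-np.array(f["xyz"])
    c=R.from_rotvec(f["rotation"]).inv().apply(p.reshape(-1,3))
    u=(f["fx"]*c[:,0]/-c[:,2]+f["cx"]).reshape(X.shape); v=(f["fy"]*-c[:,1]/-c[:,2]+f["cy"]).reshape(X.shape)
    return cv2.remap(f["image"],u.astype("f4"),v.astype("f4"),cv2.INTER_CUBIC)[::-1,::-1]  # up=+x, left=+y
out=[]
for n,f in d.items():
    g=rectify(f,.065); h=cv2.cvtColor(g,cv2.COLOR_BGR2HSV)
    for c,(a,b) in {"green":(45,85),"blue":(105,125),"yellow":(22,35)}.items():
        m=cv2.inRange(h,(a,110,70),(b,255,255)); m=cv2.morphologyEx(m,cv2.MORPH_OPEN,np.ones((7,7)))
        k,l,s,ce=cv2.connectedComponentsWithStats(m)
        for i in range(1,k):
            if 400<s[i,4]<2500: print(n,c,s[i,2:5],"x %.4f y %.4f"%(.639-ce[i][1]*.001,.179-ce[i][0]*.001))
    g=rectify(f,.045).copy()
    for i in range(0,240,20): cv2.line(g,(0,i),(3,i),(0,255,255))
    out.append(g)
cv2.imwrite("pics/rect.png",cv2.resize(np.hstack(out),None,fx=1.42,fy=1.42))
E
```

```text
top green [  36   38 1097] x 0.4566 y 0.1183
top blue [  37   38 1147] x 0.4604 y 0.0433
top yellow [  38   38 1175] x 0.4643 y -0.0315
side green [  48   34 1343] x 0.4565 y 0.1103
side blue [  47   36 1372] x 0.4603 y 0.0349
side yellow [  47   36 1397] x 0.4639 y -0.0393
```

View pics/rect.png

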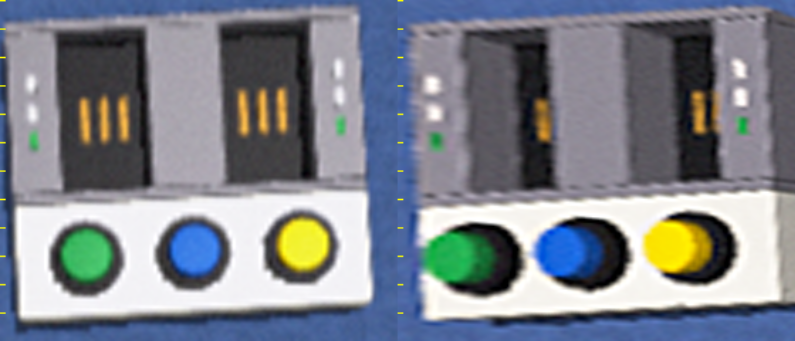

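Rectified top view: buttons at green (0.457,0.118), blue (0.460,0.043) and yellow (0.464,-0.032), and both bays empty. That gives a charger yaw of about 0.05. Now the first pack.

```bash
cat > act.py <<'E'
from vis import *
from bench import bot
YAW=.051; B=np.array([.4603,.042]); c,s=np.cos(YAW),np.sin(YAW)
def ch(x,y): return B+np.array([c*(x+.065)-s*y,s*(x+.065)+c*y])
BAY={"L":ch(.04,.0575),"R":ch(.04,-.0575)}
PACK={"L":(.504,.339,.645),"R":(.530,-.375,.139)}
rot=lambda y:(np.pi*np.array([np.cos(y/2+np.pi/2),np.sin(y/2+np.pi/2),0]))
G=.112
p3=lambda p,z:np.array([p[0],p[1],z])
def pick(k):
    x,y,a=PACK[k]
    bot.reach(p3((x,y),.22),rot(a)); bot.servo_line(p3((x,y),G),vel=.15)
    bot.gripper_to(.03,60); print("grip",bot.read_grip_width(),bot.read_gripper_force())
    bot.servo_line(p3((x,y),.24),vel=.2); print("held",bot.read_grip_width(),"t",bot.read_time_s())
def place(k):
    q=BAY[k]; bot.reach(p3(q,.24),rot(YAW)); bot.servo_line(p3(q,.168),vel=.15)
    hit=bot.servo_line(p3(q,.122),vel=.05,guard=8); print("hit",hit,bot.read_ee_pos(),bot.read_contact_force())
E
python3 - <<'E'
from act import *
print(BAY)
for k in "LR":
    for p,z,a in((PACK[k],.22,PACK[k][2]),(PACK[k],G,PACK[k][2]),(BAY[k],.24,YAW),(BAY[k],.122,YAW)):
        q=bot.ik(p3(p,z),rot(a)); print(k,z,None if q is None else np.round(q,2))
for y in(-.075,0,.075):
    q=bot.ik(p3(ch(-.065,y),.135),rot(YAW)); print(None if q is None else np.round(q,2))
pick("L"); place("L")
E
```

```text
{'L': array([0.56223225, 0.10477792]), 'R': array([ 0.56809471, -0.01007256])}
L 0.22 [-0.55  0.6  -0.2   1.72  0.15  0.84  1.4 ]
L 0.112 [-0.56  0.75 -0.2   1.77  0.22  0.65  1.34]
L 0.24 [-0.35  0.52  0.08  1.81 -0.05  0.82  1.38]
L 0.122 [-0.28  0.69 -0.01  1.87  0.01  0.58  1.33]
R 0.22 [ 0.27  0.69  0.4   1.62 -0.32  0.9   2.5 ]
R 0.112 [ 0.5   0.8   0.05  1.66 -0.05  0.69  2.28]
R 0.24 [-0.2   0.52  0.16  1.82 -0.11  0.81  1.64]
R 0.122 [-0.07  0.69 -0.02  1.88  0.02  0.58  1.52]
[-0.05  0.56 -0.01  2.14  0.01  0.45  1.56]
[-0.2   0.55 -0.03  2.15  0.03  0.44  1.37]
[-0.37  0.56 -0.01  2.12  0.01  0.46  1.23]
grip 0.04932572632401103 61.96278691291809
held 0.04913214318916645 t 4.3833
hit True [0.56186298 0.10473806 0.12459196] [ 0.05555146 -0.92044151  5.25002488]
```

```bash
python3 - <<'E'
from act import *
import act
bot.gripper_to(.08); bot.servo_line(p3(BAY["L"],.24),vel=.2)
act.rot=lambda y:np.pi*np.array([np.cos(y/2),np.sin(y/2),0])
pick("R"); print(np.round(bot.read_q(),2)); place("R")
f=bot.grab_frame("side"); cv2.imwrite("pics/s1.png",f["image"][100:300,180:480]); print(bot.read_time_s())
E
```

```text
grip 0.049391420582883414 61.594237089157104
held 0.04888943617797555 t 11.7
[ 0.07  0.76  0.75  1.62 -0.59  1.   -0.42]
hit True [ 0.56776123 -0.01027812  0.12481644] [-0.40347986  0.95110513  7.88752186]
14.5583
```

View pics/s1.png

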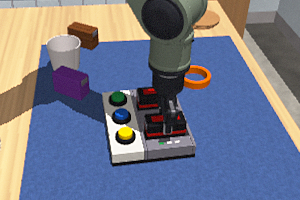

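```bash
python3 - <<'E'
from act import *
bot.gripper_to(.08); bot.servo_line(p3(BAY["R"],.24),vel=.2)
bot.reach(p3(ch(-.065,.2),.26),bot.read_ee_rot())
for n in("top","side"):
    f=bot.grab_frame(n); cv2.imwrite(f"pics/{n}2.png",f["image"])
    for b in blobs(f,"red",(200,60)):
        q,y,s=rect(f,b[2],.082); print(n,np.round(q,4),round(y,3),np.round(s,3))
print(BAY,bot.read_time_s())
bot.gripper_to(0)
a=cv2.imread("pics/top2.png")[120:320,150:550];b=cv2.imread("pics/side2.png")[90:390,200:500]
cv2.imwrite("pics/c2.png",np.hstack([cv2.resize(a,(500,250)),cv2.resize(b,(250,250))]))
E
```

```text
top [ 0.569  -0.0073] 0.056 [0.07  0.018]
top [0.5617 0.1073] 0.038 [0.068 0.018]
side [0.5606 0.1042] 0.066 [0.072 0.024]
side [0.5522 0.0424] 0.041 [0.099 0.014]
side [ 0.5669 -0.0111] 0.04 [0.071 0.023]
side [ 0.5596 -0.0675] 0.045 [0.1   0.012]
{'L': array([0.56223225, 0.10477792]), 'R': array([ 0.56809471, -0.01007256])} 16.875
```

View pics/c2.png

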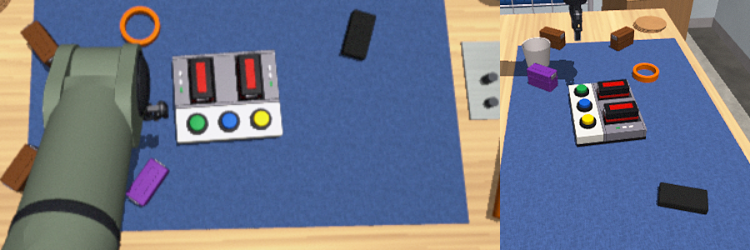

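Both packs sit home, with their tops consistent at z 0.082 and centred in the bays. The bystanders are unmoved. Now the buttons.

```bash
python3 - <<'E'
from act import *
r=bot.read_ee_rot()
for n,y in(("blue",0),("yellow",-.075),("green",.075)):
    q=ch(-.065,y)
    bot.reach(p3(q,.17),r); z0=bot.read_contact_force()[2]
    h=bot.servo_line(p3(q,.122),vel=.03,guard=10); bot.pause(.2)
    print(n,h,np.round(bot.read_ee_pos(),4),bot.read_contact_force()[2]-z0)
    bot.servo_line(p3(q,.17),vel=.1); bot.pause(.3)
bot.reach(p3(ch(-.065,.2),.26),r)
f=bot.grab_frame("top"); cv2.imwrite("pics/top3.png",f["image"][80:320,120:520])
for b in blobs(f,"red",(200,60)): print(np.round(rect(f,b[2],.082)[0],4))
print(bot.read_time_s())
E
```

```text
blue True [0.4603 0.0419 0.1334] 18.025535364561915
yellow True [ 0.4641 -0.033   0.1334] 19.274104682128687
green True [0.4565 0.1169 0.1334] 17.777530574148837
[ 0.5708 -0.0074]
[0.5615 0.1074]
26.7083
```

View pics/top3.png

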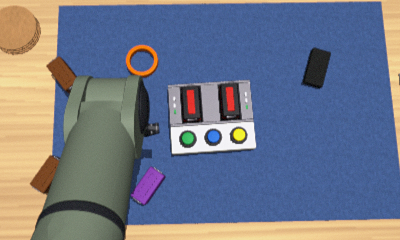

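The stop came at TCP z 0.1334, where I expected 0.130. I'll touch the empty mat to check the real fingertip length with the gripper shut, before trusting the presses.

```bash
python3 - <<'E'
from act import *
r=bot.read_ee_rot(); q=(.50,-.25)
bot.reach(p3(q,.12),r)
h=bot.servo_line(p3(q,.064),vel=.03,guard=10); bot.pause(.2)
print(h,bot.read_ee_pos(),bot.read_contact_force(),bot.read_grip_width())
bot.servo_line(p3(q,.24),vel=.2); print(bot.read_time_s())
E
```

```text
True [ 0.49999938 -0.25005628  0.07267337] [-2.73462396  0.74191876 14.84449071] -2.8980582096667427e-05
31.175
```

```bash
python3 - <<'E'
from act import *
r=bot.read_ee_rot(); q=ch(-.065,.075)
bot.reach(p3(q,.15),r); bot.pause(.3); z0=bot.read_contact_force()[2]
for z in(.144,.142,.141,.140,.139,.138,.137,.136,.135):
    bot.servo_line(p3(q,z),vel=.02); f=bot.read_contact_force()[2]-z0
    print(z,round(bot.read_ee_pos()[2],5),round(f,2))
    if f>4: break
bot.servo_line(p3(q,.2),vel=.2); print(bot.read_time_s())
E
```

```text
0.144 0.14388 0.22
0.142 0.14191 -0.32
0.141 0.14101 1.47
0.14 0.14 1.11
0.139 0.13898 2.36
0.138 0.13799 2.51
0.137 0.13696 2.33
0.136 0.13598 2.41
0.135 0.13496 3.32
35.8167
```

The cap is first touched at TCP z 0.1414 and the hard stop is at 0.1334. That is the full 8 mm of travel, so all three presses were complete. Handing in.

```bash
python3 - <<'E'
from act import *
bot.servo_line(p3(ch(-.065,.075),.28),vel=.2); bot.pause(.3)
f=bot.grab_frame("side")
for b in blobs(f,"red",(200,60)): print(np.round(rect(f,b[2],.082)[0],4))
print(bot.read_contact_force(),bot.read_time_s()); print(bot.sign_off())
E
```

```text
[0.5609 0.104 ]
[0.5531 0.0424]
[ 0.567 -0.011]
[ 0.56   -0.0672]
[ 0.07022428  0.72515078 -0.7417343 ] 36.7167
the job is handed in; nothing more can be done
None
```

Both packs are home on their bay floors, and blue, yellow and green were each pressed fully down in that order; after that I pushed green about 6 mm of its 8 mm once more to check its travel, then handed in at about 37 s.

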